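# Ready the two-cup pour-over stand for tall mugs

## Task

Get the pour-over stand ready for the tall mugs. With its crosshead still down, set the two steel drippers, one after the other, fully home in the two rings; then take the cam lever on top, raise the crosshead by it, with the lever still open, until the second engraved ring of the sliding leg has just come level with the mouth of the base tube, and hold it at that mark while you swing the lever fully shut, clockwise seen from above. Finish holding: keep your grip on the closed lever with the leg at its mark and do not let go, because I want to check the clamp before it has to carry the drippers; leave the two mugs and the coffee scoop where they are.

Things in the scene. Friction and masses are not known exactly. Their poses are not given: they have to be found in the camera images.
- stand: Pour-over stand, fixed to the worktop: dark wooden base board 150 (x) x 290 (y) x 18 mm with two round drip grids and, at its centre, an upright fixed steel tube (collar 37 mm across). Origin: centre of the board's underside; x to the back, y to the left ring, z up. A steel leg slides up and down in the tube without turning and carries the crosshead and, above it, the cam lever.
- crosshead: Dark steel bar along y on top of the sliding leg, with a flat ring at either end (outside 76 mm, bore 49 mm, 10 mm thick). Origin: on the leg's axis, at the underside of the bar, 89 mm above the worktop when down; axes as the stand's.
- leg_height (a joint): Height of the sliding leg and crosshead, m: 0 = down on its stop (start), 0.062 = upper stop. Two thin dark rings cut round the 22 mm leg come out of the tube as it rises: the first is at the mouth at 0.023 (small cups), the second at 0.046 (tall mugs, wanted). Leg, crosshead and lever weigh 0.45 kg, slide easily and drop if let go unlocked.
- lever_angle (a joint): Angle of the cam lever, rad, growing clockwise seen from above about lever_pivot: 0 = open, pointing to the stand's front, 0.17 rad towards the left; 1.4 = fully shut on its stop, along the crosshead towards the left ring. Starts at 0 to 0.35. Easy to about 0.8; then the eccentric bears on the tube and it takes 0.3 to 0.4 N m (about 10 N at lever_grip). Shut, it stays and clamps the leg.
- lever_grip (a point): Middle of the lever's blade, 34 mm from the pivot axis, 152 mm above the worktop when down. The blade is dark steel with upright flat sides, 12 mm thick, 20 mm tall (10 mm above and below this point), from the 27 mm wide hub to a rounded 15 mm thick end 61 mm from the axis. 34 mm or more of free space below the blade.
- lever_pivot (a point): The lever's vertical pivot axis (also the leg's axis), at the height of lever_grip.
- cam_lever: The cam lever (hub and blade) on its 19 mm shaft above the crosshead. Origin on the pivot axis at the lever's underside, 11 mm below lever_pivot; at joint value 0 its axes are the stand's, and it turns with the lever.
- tube_mouth (a point): Centre of the mouth of the fixed base tube, 85 mm above the worktop.
- second_ring_mark (a point): Point on the leg's axis at the lower edge of its second engraved ring (2 mm wide). 46 mm below tube_mouth when the leg is down, level with it at the wanted height.
- ring_left (a point): Centre of the left ring's bore (49 mm, open below), in the ring's top face, 90 mm from the leg on the stand's +y side, 99 mm above the worktop when down. Rides on the crosshead.
- ring_right (a point): Centre of the right ring's bore (49 mm, open below), in the ring's top face, 90 mm from the leg on the stand's -y side, 99 mm above the worktop when down. Rides on the crosshead.
- dripper_a: One of two identical round stainless-steel drippers, 61 mm tall, 0.11 kg: spigot below 44 mm across, 14 mm high, chamfered; flange 68 mm across; cone widening to an upright rim band 60 mm across, 45 to 61 mm above the underside, to grip it by. Stands left of the stand. Origin: centre of the spigot's underside, z up. Seated, its flange lies on the ring and the origin is 14 mm below the ring's top.
- dripper_b: The other dripper, the same in every way; starts right of the stand. Either dripper may go in either ring.
- mug_near: Bystander: pale ceramic mug, 82 mm across, 94 mm tall, with handle, on the worktop behind the right dripper. Origin: centre of its underside.
- mug_far: Bystander: a second mug of the same kind, to the right of the first. Origin: centre of its underside.
- scoop: Bystander: small coffee scoop, 140 mm long, 27 mm high, lying near the front edge of the worktop. Origin: centre of its underside.
Things that resemble listed ones, but are neither listed nor needed, are in the scene too. Leave any black or orange look-alike of the dripper_a alone.

How it is judged (in metres and radians):
On the way, in this order (a step that is already met when the one before it is completed fails the run):
1. both drippers are seated in the two rings while the crosshead is still down (((horizontal distance between dripper_a and ring_left below 0.006 m and z of dripper_a in the frame of ring_left between -0.018 and -0.01 m and angle between each of dripper_a, dripper_b's own z axis and vertical below 0.08 rad and horizontal distance between dripper_b and ring_right below 0.006 m and z of dripper_b in the frame of ring_right between -0.018 and -0.01 m) or (horizontal distance between dripper_a and ring_right below 0.006 m and z of dripper_a in the frame of ring_right between -0.018 and -0.01 m and angle between each of dripper_a, dripper_b's own z axis and vertical below 0.08 rad and horizontal distance between dripper_b and ring_left below 0.006 m and z of dripper_b in the frame of ring_left between -0.018 and -0.01 m)) and value of joint leg_height below 0.008 m), for 0.2 s.
2. the leg is held with its second ring at the mouth of the tube, by the lever, which is still open (value of joint leg_height between 0.042 and 0.05 m and value of joint lever_angle below 0.7 rad and contact force between the fingers and cam_lever above 1.5 N), for 0.2 s.
At the end, for the whole second after the job is handed in: Lever shut (1.3 rad or more of 1.4) and still held by the fingers (over 1.5 N); leg at its second ring (0.046 +/- 0.004 m), at rest; one dripper in each ring, within 6 mm of the bore axis, underside 14 +/- 4 mm below the ring's top, upright within 0.08 rad (((horizontal distance between dripper_a and ring_left below 0.006 m and z of dripper_a in the frame of ring_left between -0.018 and -0.01 m and angle between each of dripper_a, dripper_b's own z axis and vertical below 0.08 rad and horizontal distance between dripper_b and ring_right below 0.006 m and z of dripper_b in the frame of ring_right between -0.018 and -0.01 m) or (horizontal distance between dripper_a and ring_right below 0.006 m and z of dripper_a in the frame of ring_right between -0.018 and -0.01 m and angle between each of dripper_a, dripper_b's own z axis and vertical below 0.08 rad and horizontal distance between dripper_b and ring_left below 0.006 m and z of dripper_b in the frame of ring_left between -0.018 and -0.01 m)) and value of joint leg_height between 0.042 and 0.05 m and value of joint lever_angle above 1.3 rad and velocity of joint leg_height below 0.01 m/s and contact force between the fingers and cam_lever above 1.5 N); the arm keeps its last pose, push and grip.
It fails at once if the lever is swung shut while the leg is away from the second ring (by more than 8 mm) (value of joint lever_angle above 1.15 rad and (value of joint leg_height below 0.038 m or value of joint leg_height above 0.054 m)).
It fails at once if a mug or the coffee scoop is pushed from its place (more than 30 mm) (distance of any of mug_near, mug_far, scoop from where it was at the start of the episode above 0.03 m).
It also fails if it takes over 66 s, if anything falls off the work surface, if the arm or the gripper's body presses on something with over 40 N, if the wrist force passes 120 N, or if a joint passes its speed limit or range.

## Robot

A 6-joint arm with a two-finger parallel gripper is mounted at the origin on a cart in front of the work surface, level with it; the furniture and walls round the work are solid. World frame = base frame: x ahead of the robot, y to its left, z up, the work surface at z = 0. Lengths are in mm, angles in rad, forces in N, time in s.
With the tool pointing down it reaches from about 275 to 750 mm from the base axis. Payload 10.2 kg.
Tool frame: the origin (TCP) lies on the centre line of the jaws, within the pads' length; the fingertips stand 17 mm ahead of it and the grasp point (between the pads) lies 2 mm behind it; z points along the fingers, y is the line along which they close (so a half turn about z gives the same grasp; the last joint's range is limited). The gripper opens to 85 mm and grips with 20 to 120 N. Pads are 22 mm wide; open, the fingers measure 114 mm over their backs; the gripper's body (76 mm by 85 mm) begins 54 mm behind the grasp point. The pads swing forward as they close: fully open they stand 13 mm farther back than shut.
Start: joints at [-1.533, 0.313, 1.498, -0, 1.331, -0.223], TCP at [135.36, -507.256, 248.294] pointing down, gripper open.
Joint ranges: [-2.94, 2.94], [-0.97, 2.17], [0.19, 2.56], [-1.23, 4.37], [0.02, 3.11], [-2.88, 2.88]. Speed limits (rad/s): [2.39, 2.39, 3.01, 3.14, 3.14, 3.14].

## Interface

Orientations are given as a unit quaternion [w, x, y, z].
In Python, from rig import ctrl gives the robot as it stands. The module is installed in compiled form; this text tells all that it offers.
- The arm moves only by the shell command python3 -m jog 'ROWS' [FORCE]. ROWS is JSON, a list of rows, each an object with "delta_pos": the shift along the world's x, y, z in mm, a list of three; "angular": the turn, a rotation vector about the world's x, y, z in rad, a list of three; "fingers": the opening, from 0 (shut) to 1 (fully open). In form: [{"delta_pos": [tx, ty, tz], "angular": [rx, ry, rz], "fingers": fingers}, ...]. A call has 1 to 10 rows; each row is the pose to reach, as a shift and turn from the pose commanded when the call began; what a row does not reach only later rows make up. A row lasts 1/8 s, in which the tool goes at most 62.5 mm and 10.7 degrees, less where a joint would pass 70% of its speed; a pose out of reach is approached as far as the arm can. A call with a gripper value outside its range is refused whole. The fingers move at their own pace and stop on an object; FORCE is the grip in N (left out, the last holds). Time passes only in rows, so rows that repeat a pose let the fingers close. It gives the time, the measured TCP pose, the force, the opening and the grip force at its end, in the units of the state.
- ctrl.sense(): the state, without advancing time (a new reading comes with each control period).
- ctrl.capture(name): name is "side" or "top"; returns a dict with "pixels" (420x560x3 uint8, blue, green, red), "fx", "fy", "cx", "cy" (pixels), "R" (3x3) and "t" (3): a world point X has camera coordinates R X + t. Camera axes: x right, y down, z forward; pixel columns grow to the right and rows downward; lengths in mm; the calibration is good to about 2 mm. A picture is of the moment at which its call begins. There is no depth.
- ctrl.finish_job(): hands the job in; it is judged then, once.
The state is a dict: "time_s": time; "joints": joint angles; "dq": joint speeds; "tau": joint torques, N m; "eef_pos": TCP position; "ee_rot": TCP orientation; "force": force on the tool from outside, world axes, zero at the start; "wrist_torque": the same for the moment, N m; "grip_width": opening from 0.0 (shut) to 1.0 (fully open); "grip_force": force on a finger pad.
Only numpy, scipy, OpenCV 4.12 (cv2) and the standard library are available. Lean on these libraries where they do the work, as an engineer would, in place of code of your own. Each camera call takes 0.05 s, during which the arm holds its last target. There are 200 camera calls.

## Working session

There is one attempt and no reset: what is moved stays moved. The work goes in short steps, Python scripts to look and compute and a shell command to move; the robot and the scene stay as the last step left them, time stands still between calls to the robot, and variables do not carry over. Pictures are saved under pics/ and viewed, at most 10 in all, crops included, and the job is handed in when it is done.

```bash
mkdir -p pics; python3 - <<'E'
from rig import ctrl
import cv2,numpy as np
for n in("side","top"):
    c=ctrl.capture(n); cv2.imwrite(f"pics/{n}0.png",c["pixels"])
    R=np.array(c["R"]);t=np.array(c["t"]);print(n,c["fx"],c["cx"],c["cy"],R.round(3).tolist(),t.round(1),(-R.T@t).round(0))
s=ctrl.sense();print({k:np.round(v,3).tolist() for k,v in s.items()})
E
```

```text
side 405.2535818995126 274.4775257227721 199.26946140025606 [[0.952, -0.305, -0.017], [-0.211, -0.618, -0.757], [0.221, 0.724, -0.653]] [-548.6  146.9 1338.9] [  258. -1046.   977.]
top 471.9032426304149 284.7056519062344 210.30435494161915 [[-0.011, -1.0, 0.004], [-0.993, 0.01, -0.122], [0.121, -0.006, -0.993]] [ -63.8  569.8 1303.3] [ 407.  -62. 1363.]
{'time_s': 0.1, 'joints': [-1.533, 0.313, 1.498, -0.0, 1.331, -0.223], 'dq': [0.001, -0.003, -0.002, -0.0, -0.001, -0.0], 'tau': [0.004, -41.29, -26.014, -0.0, 0.003, -0.0], 'eef_pos': [135.344, -507.021, 247.782], 'ee_rot': [-0.001, 0.992, 0.13, 0.0], 'force': [-0.15, 0.267, 0.03], 'wrist_torque': [0.042, 0.031, 0.036], 'grip_force': 0.0, 'grip_width': 0.998}
```

View pics/side0.png

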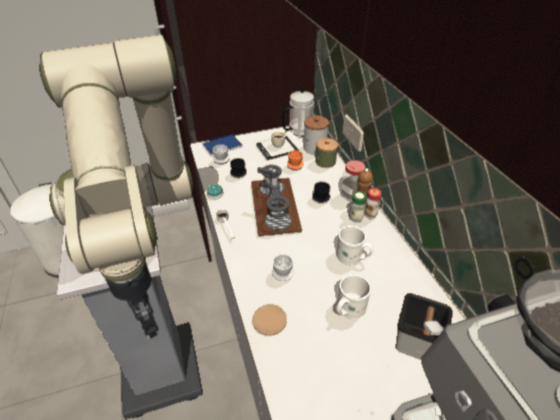

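View pics/top0.png

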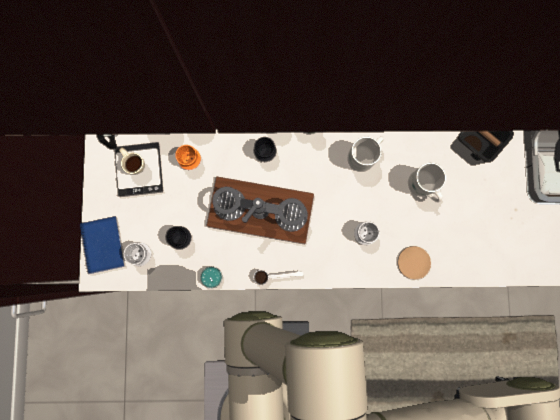

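The top view shows the stand board at about (260,211) with the lever near (250,213). There are two steel drippers, at (135,254) on the left and (368,232) on the right. The look-alikes are black at (178,237) and (264,149) and orange at (188,157). The two steel ones fit the description: metallic, one on each side of the stand. I'll check this in one enlarged crop.

```bash
cat >h.py <<'E'
from rig import ctrl
import cv2,numpy as np
def ray(c,u,v):
    R=np.array(c["R"]);t=np.array(c["t"]);d=R.T@np.array([(u-c["cx"])/c["fx"],(v-c["cy"])/c["fy"],1]);return -R.T@t,d
def pl(c,u,v,z):
    o,d=ray(c,u,v);return (o+d*(z-o[2])/d[2]).round(1)
def px(c,X):
    p=np.array(c["R"])@np.array(X,float)+np.array(c["t"]);return np.round([c["fx"]*p[0]/p[2]+c["cx"],c["fy"]*p[1]/p[2]+c["cy"]],1)
def two(a,ua,b,ub):
    o1,d1=ray(a,*ua);o2,d2=ray(b,*ub);s=np.linalg.lstsq(np.c_[d1,-d2],o2-o1,rcond=None)[0]
    p,q=o1+d1*s[0],o2+d2*s[1];return ((p+q)/2).round(1),np.linalg.norm(p-q).round(1)
def up(im,x0,y0,x1,y1,k):return cv2.resize(im[y0:y1,x0:x1],None,fx=k,fy=k,interpolation=cv2.INTER_CUBIC)
E
python3 - <<'E'
from h import *
c=ctrl.capture("top");s=ctrl.capture("side")
I=c["pixels"]
a=up(I,200,170,320,250,6.66)[:, :]
b=np.hstack([up(I,110,225,160,275,6),up(I,343,207,393,257,6)])
b=np.hstack([b,np.zeros((300,a.shape[1]-600,3),np.uint8)])
o=np.vstack([a,b]);o=cv2.resize(o,None,fx=.72,fy=.72);cv2.imwrite("pics/c1.png",o);print(o.shape)
hsv=cv2.cvtColor(I,cv2.COLOR_BGR2HSV)
m=cv2.inRange(hsv,(0,90,30),(15,255,140));cs,_=cv2.findContours(m,cv2.RETR_EXTERNAL,cv2.CHAIN_APPROX_NONE)
k=max([q for q in cs if 200<q[:,0,0].mean()<320 and 170<q[:,0,1].mean()<250],key=cv2.contourArea)
r=cv2.minAreaRect(k);print(r)
P=np.array([pl(c,*q,18) for q in cv2.boxPoints(r)]);print(P,P.mean(0),[np.linalg.norm(P[i]-P[i-1]) for i in range(4)])
e=max(((P[i]-P[i-1]) for i in range(4)),key=np.linalg.norm);print(np.arctan2(e[1],e[0]))
E
```

```text
(600, 575, 3)
((259.9542541503906, 209.69552612304688), (100.10499572753906, 50.68825149536133), 9.8939208984375)
[[ 528.1  154.7   18. ]
 [ 672.9  130.9   18. ]
 [ 619.7 -153.8   18. ]
 [ 476.  -126.3   18. ]] [574.175   1.375  18.   ] [np.float64(285.78910056193536), np.float64(146.74290442811872), np.float64(289.62791647215226), np.float64(146.30768947666425)]
-1.7555291924531256
```

View pics/c1.png

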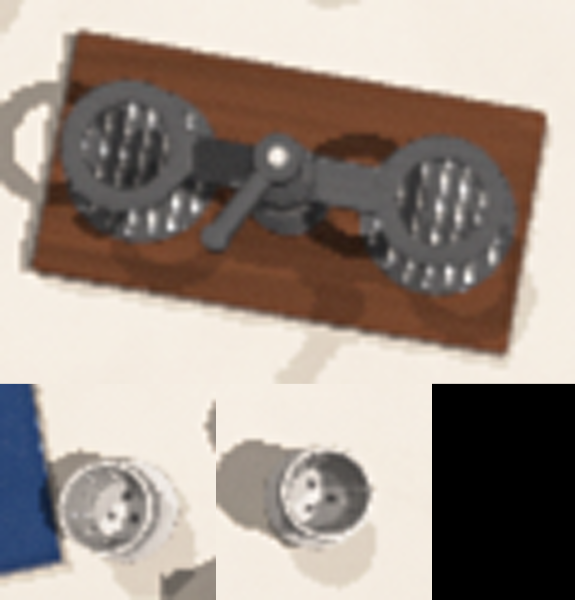

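The crop confirms both are bare steel with holes in the bottom; the black and orange ones are the look-alikes. In the picture, the hub is at (279,156), the lever end at (215,243), the ring centres at (130,147) and (442,202), and the dripper rims at (105,508) and (323,497).

```bash
python3 - <<'E'
from h import *
c=ctrl.capture("top");s=ctrl.capture("side")
f=lambda x,y:(200+x/4.795-.5,170+y/4.795-.5)
hub=pl(c,*f(279,156),164);L=pl(c,*f(130,147),99);R=pl(c,*f(442,202),99);end=pl(c,*f(215,243),162)
dl=pl(c,110+105/4.32-.5,225+124/4.32-.5,61);dr=pl(c,343+107/4.32-.5,207+113/4.32-.5,61)
print("hub",hub,"L",L,"R",R,"mid",(L+R)/2,"dist",np.linalg.norm(L-R),"end",end,"DL",dl,"DR",dr)
y=(L-R)/np.linalg.norm(L-R);yaw=np.arctan2(-y[0],y[1]);print("stand yaw",yaw)
e=end-hub;print("lever ang world",np.arctan2(e[1],e[0]),np.linalg.norm(e))
# lever dir at 0: world angle yaw+pi-0.17 ; clockwise decreases
print("lever joint",(yaw+np.pi-.17-np.arctan2(e[1],e[0])+np.pi)%(2*np.pi)-np.pi)
for n,p in(("black1",(178,237)),("black2",(264,149)),("mugn",(366,154)),("mugf",(430,180)),("scoop",(261,277)),("teal",(211,277))):print(n,pl(c,*p,60))
# side crops
I=s["pixels"]; cv2.imwrite("pics/s1.png",np.hstack([up(I,245,155,310,240,6),np.vstack([up(I,205,138,240,173,7),up(I,265,250,300,285,7)])[:510]] if 0 else [up(I,245,155,310,240,6),cv2.resize(up(I,205,138,240,173,7),(255,255)) if 0 else np.vstack([cv2.resize(I[138:173,205:240],(255,255),interpolation=2),cv2.resize(I[250:285,265:300],(255,255),interpolation=2)])]))
for X in(hub,L,R,dl,dr):print(px(s,X))
E
```

```text
hub [5.754e+02 1.000e-01 1.640e+02] L [590.5  87.4  99. ] R [557.5 -88.2  99. ] mid [ 5.74e+02 -4.00e-01  9.90e+01] dist 178.67389288869262 end [529.2  34.5 162. ] DL [451.5 346.   61. ] DR [ 501.3 -297.3   61. ]
stand yaw -0.18576051959340995
lever ang world 2.501563753064749 57.63505877501986
lever joint 0.2842683809316342
black1 [494.8 225.7  60. ]
black2 [741.2 -13.   60. ]
mugn [ 724. -301.   60.]
mugf [ 647.6 -478.5   60. ]
scoop [383.   -2.8  60. ]
teal [384.5 133.8  60. ]
[273.5 169.8]
[270.4 169.8]
[276.8 201.9]
[219.1 148. ]
[280.7 259.9]
```

View pics/s1.png

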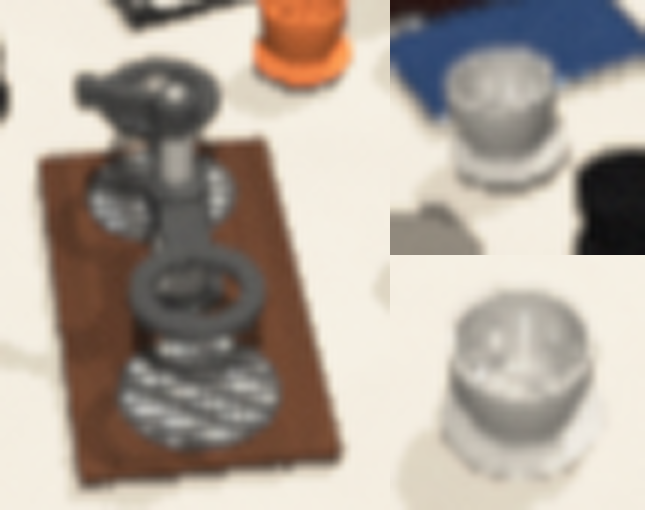

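The side view agrees with the top-view positions to about 1–2 px. The remaining doubt is along x, which the closing fingers will centre. I'll go to the right dripper with the fingers closing along the stand's x.

```bash
python3 -m jog '[{"delta_pos":[367,210,-118],"angular":[0,0,1.124],"fingers":1},{"delta_pos":[367,210,-118],"angular":[0,0,1.124],"fingers":1},{"delta_pos":[367,210,-118],"angular":[0,0,1.124],"fingers":1},{"delta_pos":[367,210,-118],"angular":[0,0,1.124],"fingers":1},{"delta_pos":[367,210,-118],"angular":[0,0,1.124],"fingers":1},{"delta_pos":[367,210,-118],"angular":[0,0,1.124],"fingers":1},{"delta_pos":[367,210,-118],"angular":[0,0,1.124],"fingers":1},{"delta_pos":[367,210,-118],"angular":[0,0,1.124],"fingers":1},{"delta_pos":[367,210,-118],"angular":[0,0,1.124],"fingers":1},{"delta_pos":[367,210,-118],"angular":[0,0,1.124],"fingers":1}]' 40
python3 - <<'E'
from h import *
s=ctrl.capture("side");cv2.imwrite("pics/s2.png",up(s["pixels"],225,180,345,290,5));print(ctrl.sense()["joints"])
E
```

```text
time_s: 1.55
eef_pos: [501.6, -298.3, 130.8]
ee_rot: [0.0, 0.77, 0.638, -0.0]
force: [0.1, -0.2, 0.2]
grip_width: 1.003
grip_force: 0.0
[-7.37036137e-01  5.50632690e-01  1.46480399e+00 -1.05855965e-04
  1.12545295e+00 -5.49190440e-01]
```

View pics/s2.png

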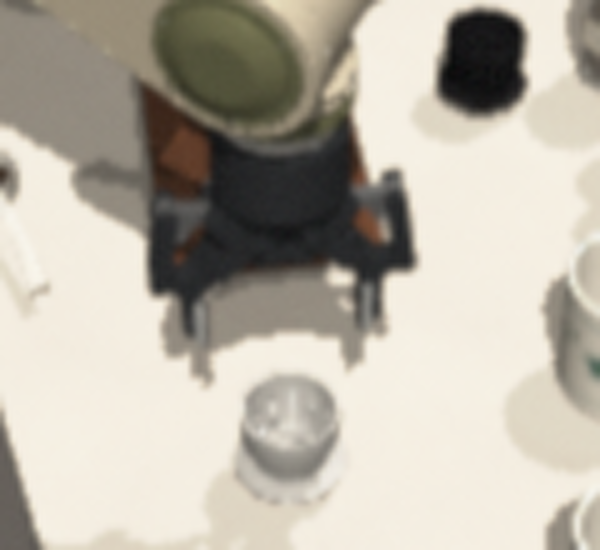

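The jaws stand above the dripper: tips at about (195,330) and (370,320), rim at (290,415), roughly centred. I'll descend and grip.

```bash
python3 -m jog '[{"delta_pos":[2,1,-50],"angular":[0,0,0],"fingers":1},{"delta_pos":[2,1,-79],"angular":[0,0,0],"fingers":1},{"delta_pos":[2,1,-79],"angular":[0,0,0],"fingers":1},{"delta_pos":[2,1,-79],"angular":[0,0,0],"fingers":0.3},{"delta_pos":[2,1,-79],"angular":[0,0,0],"fingers":0.3},{"delta_pos":[2,1,-79],"angular":[0,0,0],"fingers":0.3},{"delta_pos":[2,1,-79],"angular":[0,0,0],"fingers":0.3},{"delta_pos":[2,1,-79],"angular":[0,0,0],"fingers":0.3}]' 40
```

```text
time_s: 2.6
eef_pos: [505.0, -297.1, 53.6]
ee_rot: [0.002, 0.77, 0.638, 0.0]
force: [-1.5, -0.1, 6.0]
grip_width: 0.696
grip_force: 41.9
```

```bash
python3 -m jog '[{"delta_pos":[0,0,50],"angular":[0,0,0],"fingers":0.3},{"delta_pos":[15,50,100],"angular":[0,0,0],"fingers":0.3},{"delta_pos":[30,105,120],"angular":[0,0,0],"fingers":0.3},{"delta_pos":[45,160,120],"angular":[0,0,0],"fingers":0.3},{"delta_pos":[54,209,120],"angular":[0,0,0],"fingers":0.3},{"delta_pos":[54,209,120],"angular":[0,0,0],"fingers":0.3},{"delta_pos":[54,209,120],"angular":[0,0,0],"fingers":0.3},{"delta_pos":[54,209,120],"angular":[0,0,0],"fingers":0.3}]' 40
python3 - <<'E'
from h import *
s=ctrl.capture("side");cv2.imwrite("pics/s3.png",up(s["pixels"],230,150,330,250,6))
print(px(s,[557.9,-88.1,99]),px(s,[557.9,-88.1,172]))
E
```

```text
time_s: 3.6
eef_pos: [558.3, -88.5, 171.6]
ee_rot: [0.0, 0.77, 0.638, 0.0]
force: [0.1, -0.3, -1.9]
grip_width: 0.69
grip_force: 44.2
[276.9 201.9] [276.6 184.6]
```

View pics/s3.png

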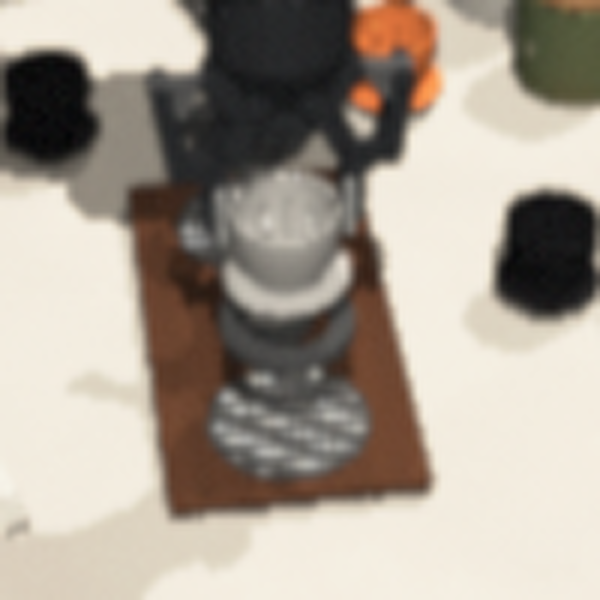

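The dripper hangs over the ring: flange centred at column 288, ring at 287, so the sideways alignment is good. I'll lower it.

```bash
python3 -m jog '[{"delta_pos":[0,0,-12],"angular":[0,0,0],"fingers":0.3},{"delta_pos":[0,0,-18],"angular":[0,0,0],"fingers":0.3},{"delta_pos":[0,0,-22],"angular":[0,0,0],"fingers":0.3},{"delta_pos":[0,0,-22],"angular":[0,0,0],"fingers":0.3}]' 40;python3 -m jog '[{"delta_pos":[0,0,-3],"angular":[0,0,0],"fingers":0.3},{"delta_pos":[0,0,-6],"angular":[0,0,0],"fingers":0.3},{"delta_pos":[0,0,-10],"angular":[0,0,0],"fingers":0.3},{"delta_pos":[0,0,-11],"angular":[0,0,0],"fingers":0.3},{"delta_pos":[0,0,-11],"angular":[0,0,0],"fingers":0.3}]' 40
```

```text
time_s: 4.15
eef_pos: [558.3, -87.1, 149.0]
ee_rot: [-0.0, 0.77, 0.638, -0.0]
force: [-0.2, 1.0, -1.3]
grip_width: 0.695
grip_force: 44.2
time_s: 4.78
eef_pos: [558.5, -86.9, 138.8]
ee_rot: [0.0, 0.77, 0.638, 0.0]
force: [-0.8, 3.6, 5.1]
grip_width: 0.695
grip_force: 44.7
```

```bash
python3 -m jog '[{"delta_pos":[0,0,0],"angular":[0,0,0],"fingers":0.85},{"delta_pos":[0,0,0],"angular":[0,0,0],"fingers":1},{"delta_pos":[0,0,0],"angular":[0,0,0],"fingers":1},{"delta_pos":[0,0,20],"angular":[0,0,0],"fingers":1},{"delta_pos":[0,0,75],"angular":[0,0,0],"fingers":1},{"delta_pos":[-10,40,95],"angular":[0,0,0],"fingers":1},{"delta_pos":[-25,100,95],"angular":[0,0,0],"fingers":1},{"delta_pos":[-40,160,95],"angular":[0,0,0],"fingers":1},{"delta_pos":[-55,220,95],"angular":[0,0,0],"fingers":1}]' 40
python3 -m jog '[{"delta_pos":[-15,60,0],"angular":[0,0,0],"fingers":1},{"delta_pos":[-30,120,0],"angular":[0,0,0],"fingers":1},{"delta_pos":[-45,180,-20],"angular":[0,0,0],"fingers":1},{"delta_pos":[-51,212,-60],"angular":[0,0,0],"fingers":1},{"delta_pos":[-51,212,-103],"angular":[0,0,0],"fingers":1},{"delta_pos":[-51,212,-103],"angular":[0,0,0],"fingers":1},{"delta_pos":[-51,212,-103],"angular":[0,0,0],"fingers":1}]' 40
python3 - <<'E'
from h import *
s=ctrl.capture("side");t=ctrl.capture("top")
cv2.imwrite("pics/s4.png",np.hstack([up(s["pixels"],195,115,275,185,5),up(s["pixels"],240,150,320,220,5)]));cv2.imwrite("pics/t4.png",t["pixels"])
E
```

```text
time_s: 5.9
eef_pos: [502.7, 134.4, 233.4]
ee_rot: [0.0, 0.77, 0.638, 0.0]
force: [0.7, 0.7, -0.0]
grip_width: 0.998
grip_force: 0.0
time_s: 6.78
eef_pos: [453.3, 344.7, 132.1]
ee_rot: [0.0, 0.77, 0.638, 0.001]
force: [0.3, -0.1, -0.6]
grip_width: 1.0
grip_force: 0.0
```

View pics/s4.png

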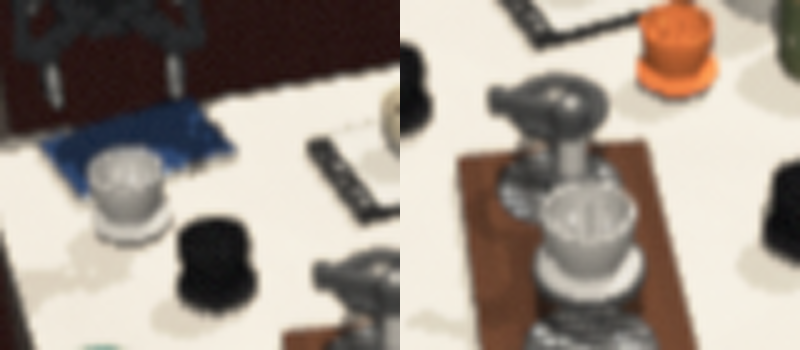

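The right dripper sits flat in its ring (rim at (587,215)). The jaws stand over the left dripper: tips at (55,90) and (175,80), rim at (125,175). I'll descend and grip.

```bash
python3 -m jog '[{"delta_pos":[2,0,-50],"angular":[0,0,0],"fingers":1},{"delta_pos":[2,0,-80],"angular":[0,0,0],"fingers":1},{"delta_pos":[2,0,-80],"angular":[0,0,0],"fingers":1},{"delta_pos":[2,0,-80],"angular":[0,0,0],"fingers":0.3},{"delta_pos":[2,0,-80],"angular":[0,0,0],"fingers":0.3},{"delta_pos":[2,0,-80],"angular":[0,0,0],"fingers":0.3},{"delta_pos":[2,0,-80],"angular":[0,0,0],"fingers":0.3},{"delta_pos":[2,0,-80],"angular":[0,0,0],"fingers":0.3}]' 40
```

```text
time_s: 7.88
eef_pos: [455.4, 345.3, 52.8]
ee_rot: [0.0, 0.77, 0.638, 0.002]
force: [-1.7, -0.8, 6.7]
grip_width: 0.689
grip_force: 41.8
```

```bash
python3 -m jog '[{"delta_pos":[0,0,50],"angular":[0,0,0],"fingers":0.3},{"delta_pos":[20,-40,100],"angular":[0,0,0],"fingers":0.3},{"delta_pos":[48,-90,121],"angular":[0,0,0],"fingers":0.3},{"delta_pos":[76,-142,121],"angular":[0,0,0],"fingers":0.3},{"delta_pos":[104,-195,121],"angular":[0,0,0],"fingers":0.3},{"delta_pos":[125,-236,121],"angular":[0,0,0],"fingers":0.3},{"delta_pos":[137,-256,121],"angular":[0,0,0],"fingers":0.3},{"delta_pos":[137,-256,121],"angular":[0,0,0],"fingers":0.3},{"delta_pos":[137,-256,121],"angular":[0,0,0],"fingers":0.3}]' 40
python3 - <<'E'
from h import *
s=ctrl.capture("side");cv2.imwrite("pics/s5.png",up(s["pixels"],230,120,310,200,7))
E
```

```text
time_s: 9.0
eef_pos: [590.9, 90.1, 171.6]
ee_rot: [-0.0, 0.769, 0.639, 0.0]
force: [-0.1, -0.3, -1.2]
grip_width: 0.686
grip_force: 44.0
```

View pics/s5.png

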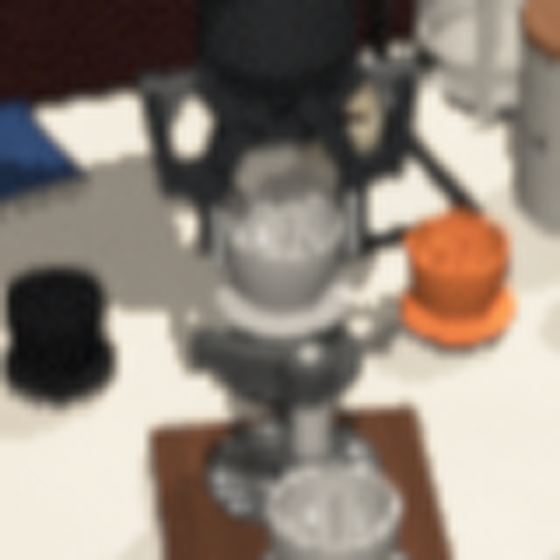

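The left dripper hangs over the left ring, with its flange at (288,300). The hub hides part of the ring, so I'll lower it while watching the force.

```bash
python3 -m jog '[{"delta_pos":[0,-1,-12],"angular":[0,0,0],"fingers":0.3},{"delta_pos":[0,-1,-18],"angular":[0,0,0],"fingers":0.3},{"delta_pos":[0,-1,-22],"angular":[0,0,0],"fingers":0.3},{"delta_pos":[0,-1,-22],"angular":[0,0,0],"fingers":0.3}]' 40;python3 -m jog '[{"delta_pos":[0,0,-3],"angular":[0,0,0],"fingers":0.3},{"delta_pos":[0,0,-6],"angular":[0,0,0],"fingers":0.3},{"delta_pos":[0,0,-10],"angular":[0,0,0],"fingers":0.3},{"delta_pos":[0,0,-12],"angular":[0,0,0],"fingers":0.3},{"delta_pos":[0,0,-12],"angular":[0,0,0],"fingers":0.3}]' 40
```

```text
time_s: 9.55
eef_pos: [591.2, 87.8, 148.9]
ee_rot: [-0.0, 0.77, 0.638, -0.0]
force: [-0.3, 0.2, -0.3]
grip_width: 0.687
grip_force: 44.0
time_s: 10.18
eef_pos: [591.6, 88.0, 138.3]
ee_rot: [0.0, 0.77, 0.638, 0.001]
force: [-2.0, 1.8, 7.1]
grip_width: 0.687
grip_force: 44.6
```

```bash
python3 -m jog '[{"delta_pos":[0.4,2,0],"angular":[0,0,0],"fingers":0.3},{"delta_pos":[0.4,2,0],"angular":[0,0,0],"fingers":0.8},{"delta_pos":[0.4,2,0],"angular":[0,0,0],"fingers":1},{"delta_pos":[0.4,2,0],"angular":[0,0,0],"fingers":1},{"delta_pos":[0,2,20],"angular":[0,0,0],"fingers":1},{"delta_pos":[0,5,75],"angular":[0,0,0],"fingers":1},{"delta_pos":[-20,50,100],"angular":[0,0,0],"fingers":0.4},{"delta_pos":[-60,100,100],"angular":[0,0,0],"fingers":0.4},{"delta_pos":[-91,152,100],"angular":[0,0,0],"fingers":0.4},{"delta_pos":[-91,152,100],"angular":[0,0,0],"fingers":0.4}]' 40
python3 - <<'E'
from h import *
s=ctrl.capture("side");t=ctrl.capture("top")
cv2.imwrite("pics/p6.png",np.vstack([up(t["pixels"],200,170,320,240,5),up(s["pixels"],220,145,340,195,5)]))
E
```

```text
time_s: 11.42
eef_pos: [498.3, 242.7, 237.6]
ee_rot: [-0.0, 0.768, 0.64, 0.0]
force: [0.5, -0.6, -0.1]
grip_width: 0.397
grip_force: 0.0
```

View pics/p6.png

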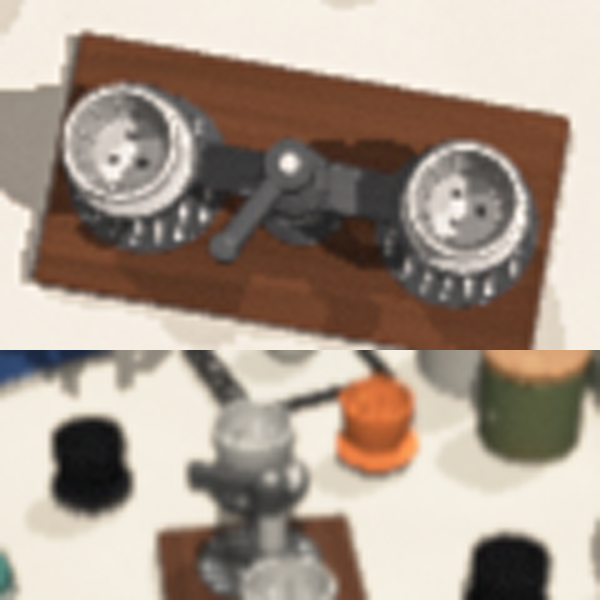

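Both drippers sit in the rings, with rims at (131,145) and (464,200). The lever runs from the hub at (289,162) to its end at (225,243). I'll check seating with numbers.

```bash
python3 - <<'E'
from h import *
t=ctrl.capture("top");f=lambda x,y:(200+x/5-.5,170+y/5-.5)
L=pl(t,*f(131,145),146);R=pl(t,*f(464,200),146);hub=pl(t,*f(289,162),166);e=pl(t,*f(225,243),162)
print(L,R,np.linalg.norm(L-R),(L+R)/2,hub,e,np.arctan2(*(e-hub)[[1,0]]))
th=np.linspace(2.48,1.38,10)
a=34*np.c_[np.cos(th),np.sin(th)];print((a[0]+[574.5,.3]).round(1));print(np.c_[a-a[0],th-th[0]].round(2))
E
```

```text
[588.1  84.3 146. ] [557.4 -88.9 146. ] 175.89977259792008 [572.75  -2.3  146.  ] [575.5   0.9 166. ] [534.5  34.  162. ] 2.4624059789485804
[547.7  21.2]
[[ 0.    0.    0.  ]
 [ 2.75  3.11 -0.12]
 [ 5.85  5.87 -0.24]
 [ 9.27  8.23 -0.37]
 [12.95 10.15 -0.49]
 [16.84 11.61 -0.61]
 [20.88 12.59 -0.73]
 [25.   13.06 -0.86]
 [29.16 13.03 -0.98]
 [33.27 12.49 -1.1 ]]
```

```bash
python3 - <<'E'
from h import *
t=ctrl.capture("top");s=ctrl.capture("side")
a=np.linspace(0,6.283,60)
for cam,nm in((t,"top"),(s,"side")):
  d=cv2.absdiff(cam["pixels"],cv2.imread(f"pics/{nm}0.png")).max(2)
  hsv=cv2.cvtColor(cam["pixels"],cv2.COLOR_BGR2HSV)
  for C in((591.1,88.8),(557.9,-88.1)):
    rim=np.array([px(cam,[C[0]+30*np.cos(q),C[1]+30*np.sin(q),146]) for q in a]);fl=np.array([px(cam,[C[0]+34*np.cos(q),C[1]+34*np.sin(q),101]) for q in a])
    x0,y0=rim.min(0).astype(int)-8;x1,y1=fl.max(0).astype(int)+8
    H=hsv[y0:y1,x0:x1];m=((H[...,1]<50)&(H[...,2]>125)&(d[y0:y1,x0:x1]>25)).astype(np.uint8)
    n,l,st,ce=cv2.connectedComponentsWithStats(m);k=1+st[1:,4].argmax()
    print(nm,C,"rim",rim.min(0),rim.max(0),"fl",fl.min(0),fl.max(0),"mask",x0+st[k,0],y0+st[k,1],x0+st[k,0]+st[k,2]-1,y0+st[k,1]+st[k,3]-1)
    if nm=="top":
      g=cv2.resize(cam["pixels"][y0:y1,x0:x1],None,fx=8,fy=8,interpolation=2);g=cv2.cvtColor(g,cv2.COLOR_BGR2GRAY)
      h=cv2.HoughCircles(g,cv2.HOUGH_GRADIENT,1,20,param1=120,param2=15,minRadius=80,maxRadius=105)
      if h is not None:print("hough",[(x0+q[0]/8-.44,y0+q[1]/8-.44,q[2]/8) for q in h[0][:4]],"exp",rim.mean(0))
E
```

```text
top (591.1, 88.8) rim [212.4 186. ] [235.5 208.8] fl [213.4 187.4] [238.6 212.3] mask 212 187 238 212
hough [(np.float64(225.6225), np.float64(200.4975), np.float32(12.5)), (np.float64(223.1225), np.float64(198.7475), np.float32(10.925))] exp [223.96       197.19166667]
top (557.9, -88.1) rim [280.5 197.9] [303.5 220.8] fl [279.1 198.9] [304.3 223.9] mask 280 198 305 224
hough [(np.float64(292.4975), np.float64(209.6225), np.float32(11.4375)), (np.float64(293.3725), np.float64(211.9975), np.float32(11.65))] exp [292.00166667 209.14666667]
side (591.1, 88.8) rim [261.7 154.1] [278.6 163.9] fl [261.1 163.6] [279.9 174.8] mask 262 155 279 168
side (557.9, -88.1) rim [267.4 185.1] [286. 197.] fl [266.5 194.8] [287.2 208.4] mask 267 186 288 209
```

Both silhouettes match fully seated drippers to within 1 px. Next is the lever: hover, turn and descend.

```bash
python3 -m jog '[{"delta_pos":[12,-55,0],"angular":[0,0,0.18],"fingers":0.4},{"delta_pos":[24,-110,0],"angular":[0,0,0.36],"fingers":0.4},{"delta_pos":[36,-165,0],"angular":[0,0,0.54],"fingers":0.4},{"delta_pos":[47,-218,0],"angular":[0,0,0.72],"fingers":0.4},{"delta_pos":[47,-218,0],"angular":[0,0,0.9],"fingers":0.4},{"delta_pos":[47,-218,-20],"angular":[0,0,1.096],"fingers":0.4},{"delta_pos":[47,-218,-40],"angular":[0,0,1.096],"fingers":0.4},{"delta_pos":[47,-218,-40],"angular":[0,0,1.096],"fingers":0.4}]' 40
python3 - <<'E'
from h import *
s=ctrl.capture("side");cv2.imwrite("pics/s7.png",up(s["pixels"],220,110,320,210,6));print(px(s,[547.7,21.2,152]),px(s,[574.5,.3,162]))
E
```

```text
time_s: 12.68
eef_pos: [546.9, 20.8, 196.1]
ee_rot: [-0.001, 0.325, 0.946, -0.0]
force: [0.5, 0.2, 0.2]
grip_width: 0.401
grip_force: 0.0
[263.9 170.7] [273.2 170.3]
```

View pics/s7.png

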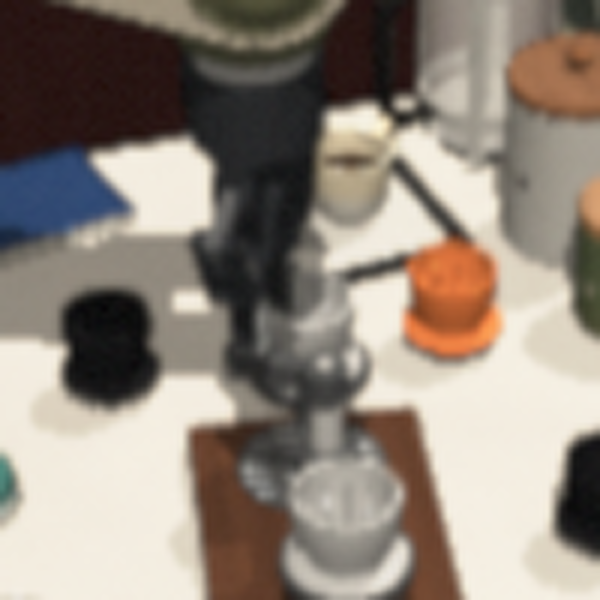

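The jaws hang at (270,270), above the lever with its hub at (315,370), and look centred on the blade. I'll descend and grip.

```bash
python3 -m jog '[{"delta_pos":[0,0,-15],"angular":[0,0,0],"fingers":0.4},{"delta_pos":[0,0,-30],"angular":[0,0,0],"fingers":0.4},{"delta_pos":[0,0,-30],"angular":[0,0,0],"fingers":0.4}]' 80
python3 -m jog '[{"delta_pos":[0,0,-12],"angular":[0,0,0],"fingers":0.4},{"delta_pos":[0,0,-17],"angular":[0,0,0],"fingers":0.4},{"delta_pos":[0,0,-17],"angular":[0,0,0],"fingers":0.4},{"delta_pos":[0,0,-17],"angular":[0,0,0],"fingers":0.2},{"delta_pos":[0,0,-17],"angular":[0,0,0],"fingers":0},{"delta_pos":[0,0,-17],"angular":[0,0,0],"fingers":0},{"delta_pos":[0,0,-17],"angular":[0,0,0],"fingers":0},{"delta_pos":[0,0,-17],"angular":[0,0,0],"fingers":0}]' 80
```

```text
time_s: 13.1
eef_pos: [546.7, 21.8, 165.9]
ee_rot: [-0.001, 0.324, 0.946, -0.0]
force: [-0.1, 0.3, -0.0]
grip_width: 0.399
grip_force: 0.0
time_s: 14.1
eef_pos: [547.5, 21.8, 150.7]
ee_rot: [0.0, 0.324, 0.946, 0.0]
force: [-0.3, 1.1, 5.7]
grip_width: 0.122
grip_force: 78.2
```

```bash
python3 -m jog '[{"delta_pos":[0,0,5],"angular":[0,0,0],"fingers":0},{"delta_pos":[0,0,12],"angular":[0,0,0],"fingers":0},{"delta_pos":[0,0,20],"angular":[0,0,0],"fingers":0},{"delta_pos":[0,0,28],"angular":[0,0,0],"fingers":0},{"delta_pos":[0,0,36],"angular":[0,0,0],"fingers":0},{"delta_pos":[0,0,43],"angular":[0,0,0],"fingers":0},{"delta_pos":[0,0,46],"angular":[0,0,0],"fingers":0},{"delta_pos":[0,0,46],"angular":[0,0,0],"fingers":0},{"delta_pos":[0,0,46],"angular":[0,0,0],"fingers":0},{"delta_pos":[0,0,46],"angular":[0,0,0],"fingers":0}]' 80
python3 - <<'E'
from h import *
s=ctrl.capture("side");I=s["pixels"];old=cv2.imread("pics/p6.png")
# right dripper silhouette shift: expected at leg 46 mm
a=np.linspace(0,6.283,60);C=(557.9,-88.1)
for h in(40,46,52):
  rim=np.array([px(s,[C[0]+30*np.cos(q),C[1]+30*np.sin(q),146+h]) for q in a]);fl=np.array([px(s,[C[0]+34*np.cos(q),C[1]+34*np.sin(q),101+h]) for q in a]);print(h,rim.min(0),fl.max(0),fl.min(0))
x0,y0,x1,y1=255,165,300,215
H=cv2.cvtColor(I,cv2.COLOR_BGR2HSV)[y0:y1,x0:x1];m=((H[...,1]<50)&(H[...,2]>125)).astype(np.uint8)
n,l,st,ce=cv2.connectedComponentsWithStats(m)
print([(x0+q[0],y0+q[1],x0+q[0]+q[2]-1,y0+q[1]+q[3]-1,q[4]) for q in st[1:] if q[4]>30])
m2=m[:,15:32].sum(1);print(list(zip(range(y0,y1),m2)))
E
```

```text
time_s: 15.35
eef_pos: [547.4, 21.7, 196.0]
ee_rot: [0.0, 0.324, 0.946, 0.0]
force: [4.7, 0.6, -5.9]
grip_width: 0.126
grip_force: 78.1
40 [267.  175.3] [287.3 199. ] [266.2 185.5]
46 [266.9 173.8] [287.3 197.5] [266.1 184.1]
52 [266.9 172.3] [287.3 196.1] [266.  182.6]
[(np.int32(255), np.int32(165), np.int32(299), np.int32(214), np.int32(1042))]
[(165, np.uint64(8)), (166, np.uint64(9)), (167, np.uint64(10)), (168, np.uint64(15)), (169, np.uint64(15)), (170, np.uint64(15)), (171, np.uint64(15)), (172, np.uint64(14)), (173, np.uint64(13)), (174, np.uint64(12)), (175, np.uint64(14)), (176, np.uint64(16)), (177, np.uint64(17)), (178, np.uint64(16)), (179, np.uint64(16)), (180, np.uint64(17)), (181, np.uint64(17)), (182, np.uint64(17)), (183, np.uint64(17)), (184, np.uint64(17)), (185, np.uint64(16)), (186, np.uint64(15)), (187, np.uint64(14)), (188, np.uint64(14)), (189, np.uint64(13)), (190, np.uint64(13)), (191, np.uint64(12)), (192, np.uint64(13)), (193, np.uint64(15)), (194, np.uint64(17)), (195, np.uint64(17)), (196, np.uint64(17)), (197, np.uint64(15)), (198, np.uint64(12)), (199, np.uint64(0)), (200, np.uint64(0)), (201, np.uint64(0)), (202, np.uint64(0)), (203, np.uint64(0)), (204, np.uint64(0)), (205, np.uint64(0)), (206, np.uint64(0)), (207, np.uint64(0)), (208, np.uint64(0)), (209, np.uint64(0)), (210, np.uint64(0)), (211, np.uint64(0)), (212, np.uint64(5)), (213, np.uint64(10)), (214, np.uint64(11))]
```

The side view shows the right dripper's flange bottom up from row 209 to row 198, where 46 mm predicts 10.9 rows. The lift is good and the leg's weight is on the tool (−5.9 N). I'll hold briefly, then swing the first part.

```bash
python3 -m jog '[{"delta_pos":[0,0,0.6],"angular":[0,0,0],"fingers":0},{"delta_pos":[0,0,0.6],"angular":[0,0,0],"fingers":0},{"delta_pos":[1.3,1.6,0.6],"angular":[0,0,-0.06],"fingers":0},{"delta_pos":[2.8,3.1,0.6],"angular":[0,0,-0.12],"fingers":0},{"delta_pos":[5.9,5.9,0.6],"angular":[0,0,-0.24],"fingers":0},{"delta_pos":[9.3,8.2,0.6],"angular":[0,0,-0.37],"fingers":0},{"delta_pos":[13,10.2,0.6],"angular":[0,0,-0.49],"fingers":0},{"delta_pos":[13,10.2,0.6],"angular":[0,0,-0.49],"fingers":0}]' 90
```

```text
time_s: 16.4
eef_pos: [561.0, 32.4, 196.7]
ee_rot: [0.0, 0.544, 0.839, 0.001]
force: [7.4, 2.6, -5.5]
grip_width: 0.124
grip_force: 89.3
```

```bash
python3 -m jog '[{"delta_pos":[3.9,1.4,0],"angular":[0,0,-0.12],"fingers":0},{"delta_pos":[7.9,2.4,0],"angular":[0,0,-0.24],"fingers":0},{"delta_pos":[12,2.9,0],"angular":[0,0,-0.37],"fingers":0},{"delta_pos":[16.2,2.8,0],"angular":[0,0,-0.49],"fingers":0},{"delta_pos":[20.3,2.3,0],"angular":[0,0,-0.61],"fingers":0},{"delta_pos":[20.8,2.2,0],"angular":[0,0,-0.63],"fingers":0},{"delta_pos":[20.8,2.2,0],"angular":[0,0,-0.63],"fingers":0},{"delta_pos":[20.8,2.2,0],"angular":[0,0,-0.63],"fingers":0}]' 90
python3 - <<'E'
from h import *
print(ctrl.sense()["wrist_torque"])
E
```

```text
time_s: 17.4
eef_pos: [582.4, 34.9, 197.0]
ee_rot: [0.001, 0.777, 0.63, 0.002]
force: [13.2, 4.6, -6.8]
grip_width: 0.124
grip_force: 89.9
[ 0.74649237 -1.80934124  0.90588429]
```

```bash
python3 -m jog '[{"delta_pos":[1.5,0,0],"angular":[0,0,0],"fingers":0},{"delta_pos":[3,0,0],"angular":[0,0,0],"fingers":0},{"delta_pos":[3,0,0],"angular":[0,0,0],"fingers":0},{"delta_pos":[3,0,0],"angular":[0,0,0],"fingers":0}]' 90
python3 - <<'E'
from h import *
print(ctrl.sense()["wrist_torque"])
E
```

```text
time_s: 17.9
eef_pos: [582.8, 34.9, 195.8]
ee_rot: [-0.002, 0.777, 0.63, -0.001]
force: [-3.2, 4.4, -7.2]
grip_width: 0.119
grip_force: 89.7
[0.66838605 0.38711221 0.76590388]
```

The stop is reached: a 3 mm further command moved the tool only 0.4 mm, with about 0.87 N m on the lever, and the tool yaw matches 1.4 rad. One last numeric check before I hand in.

```bash
python3 - <<'E'
from h import *
a=np.linspace(0,6.283,60)
for nm in("top","side"):
  cam=ctrl.capture(nm);d=cv2.absdiff(cam["pixels"],cv2.imread(f"pics/{nm}0.png")).max(2);hsv=cv2.cvtColor(cam["pixels"],cv2.COLOR_BGR2HSV)
  for C in((591.1,88.8),(557.9,-88.1)):
    P=lambda r,z:np.array([px(cam,[C[0]+r*np.cos(q),C[1]+r*np.sin(q),z]) for q in a])
    rim=P(30,192);fl=P(34,147);lo=np.minimum(rim.min(0),fl.min(0));hi=np.maximum(rim.max(0),fl.max(0))
    x0,y0=lo.astype(int)-5;x1,y1=hi.astype(int)+6
    H=hsv[y0:y1,x0:x1];m=((H[...,1]<50)&(H[...,2]>125)&(d[y0:y1,x0:x1]>25)).astype(np.uint8)
    n,l,st,ce=cv2.connectedComponentsWithStats(m);k=1+st[1:,4].argmax()
    print(nm,C,"exp",lo,hi,"mask",x0+st[k,0],y0+st[k,1],x0+st[k,0]+st[k,2]-1,y0+st[k,1]+st[k,3]-1,st[k,4])
s=ctrl.sense();print(s["time_s"],s["eef_pos"],s["force"],s["grip_force"])
E
```

```text
top (591.1, 88.8) exp [209.7 182.9] [237.  210.3] mask 211 177 242 182 100
top (557.9, -88.1) exp [278.9 195.2] [305.1 222.3] mask 280 196 306 224 427
side (591.1, 88.8) exp [260.6 143.3] [279.8 164.3] mask 255 143 267 169 123
side (557.9, -88.1) exp [266.1 173.8] [287.3 197.5] mask 261 168 288 199 531
18.0 [582.79566245  34.88120766 195.81389536] [-3.16236306  4.32304134 -6.50747811] 89.66878294944763
```

```bash
python3 - <<'E'
from rig import ctrl
print(ctrl.finish_job())
E
```

```text
the job is handed in; nothing more can be done
None
```

I handed the job in at about 18 s with both drippers in their rings, the leg about 45–46 mm up at the second ring, and the cam lever shut on its stop with the gripper still holding it; the arm hid the left dripper from my last check, and I haven't seen the verdict.

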